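# Catch the bobbin carriage on the sloping rack

### The arm

A 6-joint arm with a two-finger parallel gripper is mounted at the origin on the work surface. World frame = base frame: x ahead of the robot, y to its left, z up, the work surface at z = 0. Lengths are in mm, angles in degrees, forces in N, time in s.
With the tool pointing down it reaches from about 300 to 875 mm from the base axis. Payload 4.2 kg.
Tool frame: the origin (TCP) lies midway between the tips of the shut fingers; the grasp point (between the pads) lies 19 mm behind it; z points along the fingers, y is the line along which they close (so a half turn about z gives the same grasp; the last joint's range is limited). The gripper opens to 85 mm and grips with 20 to 120 N. Pads are 22 mm wide; open, the fingers measure 114 mm over their backs; the gripper's body (76 mm by 85 mm) begins 54 mm behind the grasp point. The pads swing forward as they close: fully open they stand 13 mm farther back than shut.
Start: joints at [-69.271, 18.312, 89.639, -0, 72.044, -1.146], TCP at [214.244, -533.611, 231.338] pointing down, gripper open.
Joint ranges: [-177.97, 177.97], [-48.28, 115.42], [12.27, 149.76], [-77.06, 257.06], [2.81, 150.46], [-146.56, 146.56]. Speed limits (degrees/s): [147.25, 147.25, 180, 180, 180, 180].

### API

Orientations are given as [roll, pitch, yaw] about the fixed x, y, z axes, in that order (R = Rz(yaw) Ry(pitch) Rx(roll)).
In Python, from plant import bot gives the robot as it stands.
- The arm moves only by the tool apply_moves, never from a script. Its argument "steps" is a list of rows, each an object of numbers: "x", "y", "z": the shift along the world's x, y, z normalised to -1 to 1, where 1 is 20 cm; "wx", "wy", "wz": the turn, a rotation vector about the world's x, y, z normalised to -1 to 1, where 1 is 180 degrees; "jaw": the closure, from 0 (fully open) to 1 (shut). A call has exactly 10 rows; each row is the pose to reach, as a shift and turn from the pose commanded when the call began, turning the shorter way round; what a row does not reach only later rows make up. A row lasts 1/12 s, in which the tool goes at most 41.7 mm and 7.16 degrees, less where a joint would pass 70% of its speed; a pose out of reach is approached as far as the arm can. A call with a number of a shift or a turn outside -1 to 1 is refused whole. A call with a gripper value outside its range is refused whole. The fingers move at their own pace and stop on an object; "force" is the grip in N (left out, the last holds). Time passes only in rows, so rows that repeat a pose let the fingers close, or fill a call up. It gives the time, the measured TCP pose, the force, the opening and the grip force at its end, in the units of the state.
- bot.get_state(): the state, without advancing time (a new reading comes with each control period).
- bot.grab_frame(name): name is "side" or "top"; returns the picture (384x512x3 uint8, blue, green, red); there is no depth.
- bot.calibration(name): a dict with "camera_matrix" (3x3 intrinsics, pixels), "dist_coeffs" ([k1, k2, p1, p2, k3] as OpenCV has them; the pictures are not rectified), "rvec" (rotation vector, rad) and "tvec" (3), from world to camera coordinates, as OpenCV has them. Camera axes: x right, y down, z forward; pixel columns grow to the right and rows downward; lengths in mm; the calibration is good to about 2 mm. A picture is of the moment at which its call begins. calibration takes no time and is no camera call.
- bot.sign_off(): hands the job in; it is judged then, once.
The state is a dict: "time": time; "joint_positions": joint angles; "joint_vel": joint speeds; "joint_torque": joint torques, N m; "tcp_pos": TCP position; "orientation": TCP orientation; "ft_force": force on the tool from outside, world axes, zero at the start; "ft_torque": the same for the moment, N m; "opening": finger opening in mm; "grasp_force": force on a finger pad.
Only numpy, scipy, OpenCV 4.12 (cv2) and the standard library are available. Lean on these libraries where they do the work, as an engineer would, in place of code of your own. Each camera call takes 0.05 s, during which the arm holds its last target. There are 200 camera calls.

### The job

Push the red pad fully down so that the gate drops and lets the bobbin carriage roll off down the rails. Leave the carriage untouched until its front edge has passed the yellow bands, then catch it gently with the fingers in front of its orange bumper, moving along with it so that the bumper is never pushed in by as much as 10 mm and without gripping it, bring it to a stop before the red bands and keep it still there for two seconds. Finally let it down softly against the black end posts, leave it there untouched, and leave the other things on the table alone.

Things in the scene. Friction and masses are not known exactly. Their poses are not given: they have to be found in the camera images.
- rack: Fixed rack, 640 mm long: two sloping aluminium rails on a dark wooden frame. Origin on the table under its middle; x level, downhill along the rails; y level, across; the red pad is on the -y side; z up. Rails at y = -33 and +33 mm, 10 mm wide, 56 mm clear between; top edge at z = 90 mm at x = 0, falling 3.5 mm per 100 mm of x. Black end posts on the rails at x = 291 mm, 22 mm high.
- carriage (a joint): Travel of the carriage down the rails, m: 0 at the start (held by the gate), 0.160 with its front edge at the yellow bands, 0.420 at the red bands, 0.470 home against the end posts. White tray 110 mm long, 78 mm wide, 50 mm above the rails; cannot leave them. Mass about 0.96 kg (hidden, 0.7 to 1.4 x), rolling drag about 1 N per m/s; free, it does 0.2 m/s at yellow, 0.3 at the end.
- bumper (a joint): How far the orange bumper is pushed in towards the carriage, m: 0 = fully out, 0.035 = bottomed. Spring 150 N/m, damping 1.5 N per m/s. At rest on the rails the carriage's weight alone pushes it in 1.6 to 3 mm.
- bumper_face (a point): Centre of the front (downhill) face of the orange bumper plate, 50 mm wide, 44 mm high, 8 mm thick; 36 mm above the rails' top edge. With the bumper out it is 45 mm ahead of the carriage's front edge, at rack x = -135 mm at the start, so 335 mm when home. Nothing is in front of it or above it; it passes over the end posts' gap.
- yellow_line (a point): Midway between the two yellow bands on the rails, level with the rails' top edge: rack x = -20 mm. The free carriage's front edge passes here about 1.2 s after it comes free.
- red_line (a point): Midway between the two red bands on the rails, level with the rails' top edge: rack x = +240 mm. The free carriage's front edge passes here about 2.1 s after it comes free.
- gate (a joint): Yellow drop gate between the rails in front of the carriage, one piece with the red pad: how far it has been pushed down, m; 0 = up, carriage held back; 0.040 = fully down. The carriage comes free at about 0.020. About 2 to 3 N of push on the pad moves it; it stays where it is left.
- gate_pad (a point): Centre of the top face of the red round push pad (30 mm diameter) of the gate, at rack x = -177 mm, y = -85 mm; 145 mm above the table when the gate is up, 105 mm when down.
- thread_cone: Bystander: yellow thread cone, 109 mm tall, 56 mm wide; origin at the centre of its underside.
- button_jar: Bystander: amber button jar, 80 mm tall, 64 mm wide; origin at the centre of its underside.

How it is judged:
By the outcome, as a careful person would: the job done as asked, in the order asked, and still so for the second after the job is handed in, with the robot touching nothing.
It also fails if it takes over 35 s, if anything falls off the work surface, if the arm or the gripper's body presses on something with over 40 N, if the wrist force passes 120 N, or if a joint passes its speed limit or range.

## Working session

There is one attempt and no reset: what is moved stays moved. The work goes in short steps, Python scripts to look and compute and a tool call to move; the robot and the scene stay as the last step left them, time stands still between calls to the robot, and variables do not carry over. Pictures are saved under pics/ and viewed, at most 10 in all, crops included, and the job is handed in when it is done.

Besides the shell and the picture viewer there is one more tool, called after "Call:" by a JSON object that holds its "method" and its "body". apply_moves: Moves the arm, as the interface text tells. Its arguments: {"type":"object","properties":{"steps":{"type":"array"},"force":{"type":"number"}},"required":["steps"]}

```bash
mkdir -p pics; ls; python3 - <<'E'
from plant import bot
import cv2
for n in("side","top"):
    cv2.imwrite(f"pics/{n}0.png",bot.grab_frame(n)); c=bot.calibration(n); print(n,c)
print(bot.get_state())
E
```

```text
pics
side {'camera_matrix': array([[450.49015155,   0.        , 259.66565823],
       [  0.        , 450.49015155, 188.7586017 ],
       [  0.        ,   0.        ,   1.        ]]), 'dist_coeffs': array([-0.14006842,  0.        ,  0.        ,  0.        ,  0.        ]), 'rvec': array([ 0.75957291, -2.55069377,  1.15276525]), 'tvec': array([552.36923758, 249.64816864, 844.04739426])}
top {'camera_matrix': array([[496.73347781,   0.        , 263.27283225],
       [  0.        , 496.73347781, 200.44742151],
       [  0.        ,   0.        ,   1.        ]]), 'dist_coeffs': array([-0.1590821,  0.       ,  0.       ,  0.       ,  0.       ]), 'rvec': array([ 2.08020922, -2.14426337,  0.21853451]), 'tvec': array([  75.18457773,  638.81371012, 1050.22710675])}
{'time': 0.1, 'joint_positions': array([-6.92716780e+01,  1.83467067e+01,  8.97002285e+01, -4.30034551e-04,
        7.20422180e+01, -1.14629642e+00]), 'joint_vel': array([-0.01089248, -0.06362067, -0.18341994, -0.04274974,  0.01134998,
        0.04515524]), 'joint_torque': array([ 3.91047488e-04, -4.16410124e+01, -2.34704268e+01,  5.01321983e-05,
        4.94543943e-03, -1.92331032e-05]), 'tcp_pos': array([ 214.07674477, -533.20661066,  230.57356065]), 'orientation': array([-1.79910856e+02, -1.37474159e-03,  2.18747503e+01]), 'ft_force': array([-0.16725368,  0.04796057,  0.23951087]), 'ft_torque': array([-0.00574808, -0.06544369,  0.00300568]), 'grasp_force': 0.0, 'opening': 85.24353544822587}
```

View pics/side0.png

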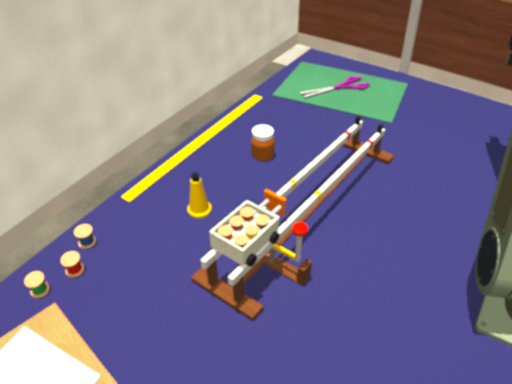

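View pics/top0.png

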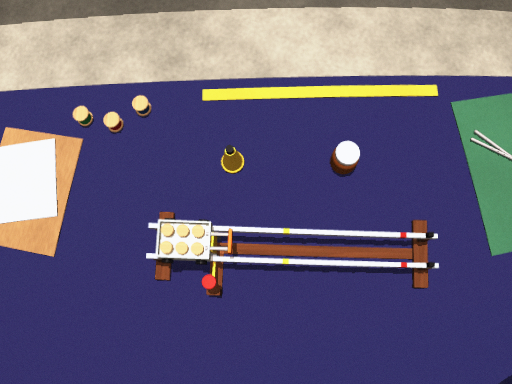

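The side view shows the red pad at (300,229), the orange bumper at (275,202) and the yellow and red bands on the rails. In the top view the pad is at (209,282), the yellow bands at about (286,231) and (285,261), the red bands at about (403,235) and (404,265), and the bumper at (230,242). The cone and jar stand beyond the rack.

```bash
cat > h.py <<'E'
import cv2, numpy as np
from plant import bot
CAL={n:bot.calibration(n) for n in("side","top")}
def ray(n,p):
    c=CAL[n];R=cv2.Rodrigues(c["rvec"])[0]
    u=cv2.undistortPoints(np.array([[p]],float),c["camera_matrix"],c["dist_coeffs"])[0,0]
    return -R.T@np.array(c["tvec"]).ravel(), (lambda d:d/np.linalg.norm(d))(R.T@np.array([u[0],u[1],1]))
def tri(ps,pt):
    A=[];b=[];rs=[ray("side",ps),ray("top",pt)]
    P=[np.eye(3)-np.outer(d,d) for o,d in rs]
    X=np.linalg.solve(sum(P),sum(p@r[0] for p,r in zip(P,rs)))
    return X,[round(float(np.linalg.norm(p@(X-r[0]))),1) for p,r in zip(P,rs)]
def plane(n,p,z):
    o,d=ray(n,p);return o+d*(z-o[2])/d[2]
def blobs(img,lo,hi,amin=3):
    m=cv2.inRange(cv2.cvtColor(img,cv2.COLOR_BGR2HSV),np.array(lo),np.array(hi))
    k,l,s,c=cv2.connectedComponentsWithStats(m)
    return [(s[i,4],np.round(c[i],1).tolist(),s[i,:4].tolist()) for i in range(1,k) if s[i,4]>=amin]
E
python3 - <<'E'
from h import *
for n in("side","top"):
    im=cv2.imread(f"pics/{n}0.png")
    for nm,lo,hi in(("red",(0,200,120),(4,255,255)),("red2",(174,150,120),(180,255,255)),("orange",(5,200,170),(17,255,255)),("yel",(20,120,120),(34,255,255)),("black",(0,0,0),(180,255,30))):
        print(n,nm,[b for b in blobs(im,lo,hi) if b[0]<1500 and b[1][1]>110])
E
```

```text
side red [(np.int32(140), [299.3, 228.5], [292, 222, 15, 13]), (np.int32(60), [73.8, 269.1], [68, 265, 12, 8])]
side red2 [(np.int32(13), [305.4, 225.6], [303, 222, 5, 9]), (np.int32(5), [304.0, 233.8], [302, 232, 5, 4])]
side orange [(np.int32(63), [261.9, 143.3], [253, 140, 20, 7]), (np.int32(151), [273.9, 199.8], [265, 190, 20, 19]), (np.int32(3), [300.0, 222.0], [299, 222, 3, 1])]
side yel [(np.int32(597), [197.9, 200.5], [187, 178, 24, 40]), (np.int32(29), [293.2, 182.3], [290, 179, 7, 9]), (np.int32(3), [269.0, 191.7], [268, 191, 3, 2]), (np.int32(33), [318.1, 193.6], [314, 190, 8, 10]), (np.int32(4), [280.5, 197.5], [279, 197, 4, 2]), (np.int32(5), [236.0, 225.0], [234, 225, 5, 1]), (np.int32(3), [262.0, 224.0], [261, 224, 3, 1]), (np.int32(3), [89.0, 233.0], [88, 232, 3, 3]), (np.int32(3), [247.0, 233.0], [246, 233, 3, 1]), (np.int32(4), [224.5, 235.0], [223, 235, 4, 1]), (np.int32(18), [249.4, 236.3], [246, 235, 9, 4]), (np.int32(3), [251.0, 234.0], [250, 234, 3, 1]), (np.int32(127), [284.0, 250.4], [273, 244, 23, 14]), (np.int32(7), [68.0, 265.0], [65, 265, 7, 1]), (np.int3
[... 1495 characters left out ...]
(35), [211.7, 240.9], [210, 236, 4, 10]), (np.int32(4), [211.5, 250.5], [211, 250, 2, 2]), (np.int32(26), [284.9, 261.1], [282, 259, 6, 5]), (np.int32(48), [213.5, 268.7], [212, 262, 4, 15])]
top black [(np.int32(8), [229.6, 152.2], [227, 151, 6, 3]), (np.int32(19), [427.9, 235.2], [426, 233, 7, 5]), (np.int32(7), [412.0, 242.0], [412, 239, 1, 7]), (np.int32(11), [163.0, 259.9], [161, 259, 5, 3]), (np.int32(18), [169.9, 260.7], [167, 259, 6, 4]), (np.int32(15), [197.4, 261.5], [196, 260, 4, 4]), (np.int32(17), [204.2, 261.7], [202, 260, 5, 5]), (np.int32(15), [428.6, 264.8], [427, 263, 6, 4]), (np.int32(11), [412.2, 273.2], [412, 269, 2, 10]), (np.int32(4), [220.8, 294.2], [220, 293, 2, 3])]
```

```bash
python3 - <<'E'
from h import *
def red(im,box,hmax=8):
    h=cv2.cvtColor(im,cv2.COLOR_BGR2HSV).astype(int);x0,y0,x1,y1=box
    m=((h[...,0]<4)|(h[...,0]>172))&(h[...,1]>110)&(h[...,2]>100)
    ys,xs=np.nonzero(m[y0:y1,x0:x1]);return [xs.mean()+x0,ys.mean()+y0] if len(xs) else None, len(xs),(xs.min()+x0,xs.max()+x0,ys.min()+y0,ys.max()+y0) if len(xs) else 0
s=cv2.imread("pics/side0.png");t=cv2.imread("pics/top0.png")
ps=red(s,(285,215,315,242));pt=red(t,(198,272,220,292));print(ps,pt)
pad=tri(ps[0],pt[0]);print("pad",pad)
for b in((338,120,356,145),(365,130,385,155)): print(red(s,b))
rl=red(s,(338,120,352,145))[0];rr=red(s,(365,133,380,155))[0]
rlt=red(t,(398,228,408,240))[0];rrt=red(t,(398,258,408,270))[0]
YL=tri([293.2,182.3],[286,230.7]);YR=tri([318.1,193.6],[284.9,261.1]);print("Y",YL,YR)
RL=tri(rl,rlt);RR=tri(rr,rrt);print("R",RL,RR)
ym=(YL[0]+YR[0])/2;rm=(RL[0]+RR[0])/2;d=rm-ym;print("mid",ym,rm,"len",np.linalg.norm(d),"yaw",np.degrees(np.arctan2(d[1],d[0])),"slope",d[2]/np.hypot(d[0],d[1]), "gauge",np.linalg.norm(YL[0]-YR[0]))
th=np.arctan2(d[1],d[0]);ux=np.array([np.cos(th),np.sin(th)]);uy=np.array([-ux[1],ux[0]])
for n,p in(("pad",pad[0]),("ym",ym),("rm",rm)): 
    v=p[:2]-(ym[:2]+rm[:2])/2; print(n,v@ux+110,v@uy,p[2])
print("origin",(ym[:2]+rm[:2])/2-110*ux, "u",ux)
E
```

```text
([np.float64(299.68548387096774), np.float64(228.59677419354838)], 124, (np.int64(292), np.int64(307), np.int64(222), np.int64(235))) ([np.float64(208.45294117647057), np.float64(281.5882352941176)], 170, (np.int64(202), np.int64(215), np.int64(274), np.int64(289)))
pad (array([458.96300793, 172.35358103, 141.81477469]), [0.8, 0.8])
([np.float64(347.57142857142856), np.float64(132.71428571428572)], 7, (np.int64(346), np.int64(349), np.int64(131), np.int64(134)))
([np.float64(370.0), np.float64(142.1)], 10, (np.int64(368), np.int64(372), np.int64(140), np.int64(146)))
Y (array([566.24284372,   7.83934706,  87.27220102]), [1.4, 1.4]) (array([500.15010474,  12.88764162,  88.96258971]), [1.3, 1.3])
R (array([ 549.8687943 , -251.15341434,   81.00061684]), [1.1, 1.1]) (array([ 484.17626797, -247.75867281,   78.50411933]), [0.9, 0.9])
mid [533.19647423  10.36349434  88.11739537] [ 517.02253113 -249.45604357   79.75236808] len 260.4568340391295 yaw -93.56210479512745 slope -0.03213332781284033 gauge 66.30680838462243
pad -177.22620750352172 -84.1545614639054 141.8147746904067
ym -20.161235316234894 7.105427357601002e-15 88.11739536703837
rm 240.1612353162349 -7.105427357601002e-15 79.75236808115672
origin [531.94384832  -9.75879027] u [-0.06213041 -0.99806804]
```

Call:
{"method": "apply_moves", "body": {"steps": [{"x": 0.03,"y": 0.09,"wz": 0.018,"jaw": 1},{"x": 0.06,"y": 0.18,"wz": 0.036,"jaw": 1},{"x": 0.09,"y": 0.27,"wz": 0.054,"jaw": 1},{"x": 0.12,"y": 0.36,"wz": 0.072,"jaw": 1},{"x": 0.15,"y": 0.45,"wz": 0.09,"jaw": 1},{"x": 0.18,"y": 0.54,"wz": 0.108,"jaw": 1},{"x": 0.21,"y": 0.63,"wz": 0.126,"jaw": 1},{"x": 0.24,"y": 0.72,"wz": 0.144,"jaw": 1},{"x": 0.27,"y": 0.81,"wz": 0.162,"jaw": 1},{"x": 0.3,"y": 0.9,"wz": 0.18,"jaw": 1}]}}

```text
invalid input at $.steps[0]: expected keys x, y, z, wx, wy, wz, jaw
```

Call:
{"method": "apply_moves", "body": {"steps": [{"x": 0.03,"y": 0.09,"wz": 0.018,"jaw": 1},{"x": 0.06,"y": 0.18,"wz": 0.036,"jaw": 1},{"x": 0.09,"y": 0.27,"wz": 0.054,"jaw": 1},{"x": 0.12,"y": 0.36,"wz": 0.072,"jaw": 1},{"x": 0.15,"y": 0.45,"wz": 0.09,"jaw": 1},{"x": 0.18,"y": 0.54,"wz": 0.108,"jaw": 1},{"x": 0.21,"y": 0.63,"wz": 0.126,"jaw": 1},{"x": 0.24,"y": 0.72,"wz": 0.144,"jaw": 1},{"x": 0.27,"y": 0.81,"wz": 0.162,"jaw": 1},{"x": 0.3,"y": 0.9,"wz": 0.179,"jaw": 1}]}}

```text
invalid input at $.steps[0]: expected keys x, y, z, wx, wy, wz, jaw
```

Call:
{"method": "apply_moves", "body": {"steps": [{"x": 0.03,"y": 0.09,"jaw": 1},{"x": 0.06,"y": 0.18,"jaw": 1},{"x": 0.09,"y": 0.27,"jaw": 1},{"x": 0.12,"y": 0.36,"jaw": 1},{"x": 0.15,"y": 0.45,"jaw": 1},{"x": 0.18,"y": 0.54,"jaw": 1},{"x": 0.21,"y": 0.63,"jaw": 1},{"x": 0.24,"y": 0.72,"jaw": 1},{"x": 0.27,"y": 0.81,"jaw": 1},{"x": 0.3,"y": 0.9,"jaw": 1}]}}

```text
invalid input at $.steps[0]: expected keys x, y, z, wx, wy, wz, jaw
```

Call:
{"method": "apply_moves", "body": {"steps": [{"x": 0.03,"y": 0.09,"z": 0,"wx": 0,"wy": 0,"wz": 0.018,"jaw": 1},{"x": 0.06,"y": 0.18,"z": 0,"wx": 0,"wy": 0,"wz": 0.036,"jaw": 1},{"x": 0.09,"y": 0.27,"z": 0,"wx": 0,"wy": 0,"wz": 0.054,"jaw": 1},{"x": 0.12,"y": 0.36,"z": 0,"wx": 0,"wy": 0,"wz": 0.072,"jaw": 1},{"x": 0.15,"y": 0.45,"z": 0,"wx": 0,"wy": 0,"wz": 0.09,"jaw": 1},{"x": 0.18,"y": 0.54,"z": 0,"wx": 0,"wy": 0,"wz": 0.108,"jaw": 1},{"x": 0.21,"y": 0.63,"z": 0,"wx": 0,"wy": 0,"wz": 0.126,"jaw": 1},{"x": 0.24,"y": 0.72,"z": 0,"wx": 0,"wy": 0,"wz": 0.144,"jaw": 1},{"x": 0.27,"y": 0.81,"z": 0,"wx": 0,"wy": 0,"wz": 0.162,"jaw": 1},{"x": 0.3,"y": 0.9,"z": 0,"wx": 0,"wy": 0,"wz": 0.18,"jaw": 1}]}}

```text
time: 0.93
tcp_pos: [274.2, -352.5, 231.0]
orientation: [-180.0, -0.0, 54.4]
ft_force: [0.3, -0.5, -0.3]
opening: -0.1
grasp_force: 0.0
```

Call:
{"method": "apply_moves", "body": {"steps": [{"x": 0.03,"y": 0.09,"z": 0,"wx": 0,"wy": 0,"wz": 0.018,"jaw": 1},{"x": 0.06,"y": 0.18,"z": 0,"wx": 0,"wy": 0,"wz": 0.036,"jaw": 1},{"x": 0.09,"y": 0.27,"z": 0,"wx": 0,"wy": 0,"wz": 0.054,"jaw": 1},{"x": 0.12,"y": 0.36,"z": 0,"wx": 0,"wy": 0,"wz": 0.072,"jaw": 1},{"x": 0.15,"y": 0.45,"z": 0,"wx": 0,"wy": 0,"wz": 0.09,"jaw": 1},{"x": 0.18,"y": 0.54,"z": 0,"wx": 0,"wy": 0,"wz": 0.108,"jaw": 1},{"x": 0.21,"y": 0.63,"z": 0,"wx": 0,"wy": 0,"wz": 0.126,"jaw": 1},{"x": 0.24,"y": 0.72,"z": 0,"wx": 0,"wy": 0,"wz": 0.144,"jaw": 1},{"x": 0.27,"y": 0.81,"z": 0,"wx": 0,"wy": 0,"wz": 0.162,"jaw": 1},{"x": 0.3,"y": 0.9,"z": 0,"wx": 0,"wy": 0,"wz": 0.179,"jaw": 1}]}}

```text
time: 1.77
tcp_pos: [334.1, -172.6, 231.1]
orientation: [-180.0, -0.0, 86.6]
ft_force: [0.1, 0.0, 0.3]
opening: 0.5
grasp_force: 0.0
```

Call:
{"method": "apply_moves", "body": {"steps": [{"x": 0.03,"y": 0.09,"z": 0,"wx": 0,"wy": 0,"wz": 0,"jaw": 1},{"x": 0.06,"y": 0.18,"z": 0,"wx": 0,"wy": 0,"wz": 0,"jaw": 1},{"x": 0.09,"y": 0.27,"z": 0,"wx": 0,"wy": 0,"wz": 0,"jaw": 1},{"x": 0.12,"y": 0.36,"z": 0,"wx": 0,"wy": 0,"wz": 0,"jaw": 1},{"x": 0.15,"y": 0.45,"z": 0,"wx": 0,"wy": 0,"wz": 0,"jaw": 1},{"x": 0.18,"y": 0.54,"z": 0,"wx": 0,"wy": 0,"wz": 0,"jaw": 1},{"x": 0.21,"y": 0.63,"z": 0,"wx": 0,"wy": 0,"wz": 0,"jaw": 1},{"x": 0.24,"y": 0.72,"z": 0,"wx": 0,"wy": 0,"wz": 0,"jaw": 1},{"x": 0.27,"y": 0.81,"z": 0,"wx": 0,"wy": 0,"wz": 0,"jaw": 1},{"x": 0.3,"y": 0.9,"z": 0,"wx": 0,"wy": 0,"wz": 0,"jaw": 1}]}}

```text
time: 2.6
tcp_pos: [394.1, 7.4, 231.1]
orientation: [-180.0, 0.0, 86.5]
ft_force: [0.0, -0.2, -0.0]
opening: -0.0
grasp_force: 0.0
```

Call:
{"method": "apply_moves", "body": {"steps": [{"x": 0.05,"y": 0.12,"z": -0.04,"wx": 0,"wy": 0,"wz": 0,"jaw": 1},{"x": 0.1,"y": 0.25,"z": -0.08,"wx": 0,"wy": 0,"wz": 0,"jaw": 1},{"x": 0.15,"y": 0.39,"z": -0.12,"wx": 0,"wy": 0,"wz": 0,"jaw": 1},{"x": 0.2,"y": 0.53,"z": -0.17,"wx": 0,"wy": 0,"wz": 0,"jaw": 1},{"x": 0.26,"y": 0.67,"z": -0.22,"wx": 0,"wy": 0,"wz": 0,"jaw": 1},{"x": 0.3,"y": 0.78,"z": -0.29,"wx": 0,"wy": 0,"wz": 0,"jaw": 1},{"x": 0.32,"y": 0.828,"z": -0.36,"wx": 0,"wy": 0,"wz": 0,"jaw": 1},{"x": 0.32,"y": 0.828,"z": -0.42,"wx": 0,"wy": 0,"wz": 0,"jaw": 1},{"x": 0.32,"y": 0.828,"z": -0.46,"wx": 0,"wy": 0,"wz": 0,"jaw": 1},{"x": 0.32,"y": 0.828,"z": -0.48,"wx": 0,"wy": 0,"wz": 0,"jaw": 1}]}}

```text
time: 3.43
tcp_pos: [458.8, 173.9, 135.5]
orientation: [179.9, -0.2, 86.5]
ft_force: [-1.5, 5.2, 6.2]
opening: 0.0
grasp_force: 3.1
```

```bash
python3 - <<'E'
from h import *
s=bot.get_state();print(s["tcp_pos"],s["ft_force"],s["time"])
a=bot.grab_frame("side");b=bot.grab_frame("top")
cv2.imwrite("pics/p1.png",np.hstack([cv2.resize(a[140:300,180:380],(400,320)),cv2.resize(b[170:330,120:320],(400,320))]))
cv2.imwrite("pics/side1.png",a);cv2.imwrite("pics/top1.png",b)
E
```

```text
[458.76192339 173.87885864 135.51482137] [-1.45117234  5.16655841  6.18908943] 3.4333
```

View pics/p1.png

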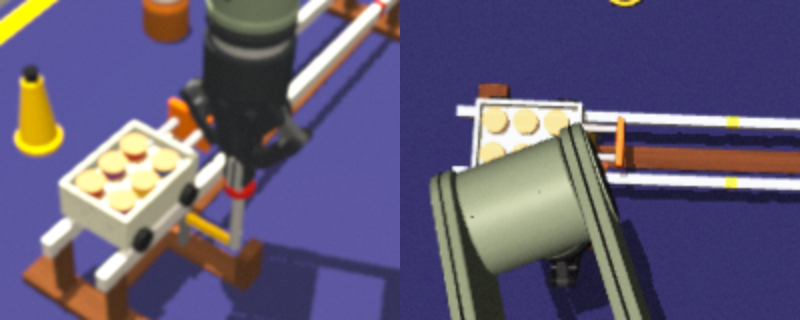

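The crop shows the shut fingertips resting on the red pad at (240,187). The carriage is still held, with the far bobbin row at (495–560,122) and the bumper at (620,140) visible past the arm.

```bash
cat >> h.py <<'E'
O=np.array([532.,-10.]);U=np.array([-.0621,-.9981]);W=np.array([.9981,-.0621])
def rk(p): v=np.asarray(p)[:2]-O; return np.array([v@U,v@W])
def bob(img,z=140):
    "bobbin centres in top view, rack coords"
    out=[]
    for a,c,bb in blobs(img,(8,60,150),(26,190,255),25):
        p=rk(plane("top",c,z))
        if abs(p[1])<45 and -300<p[0]<300: out.append((a,np.round(p,1).tolist()))
    return out
def bump(img,cam,z=125):
    "orange bumper blob"
    return [(a,c,bb,np.round(rk(plane(cam,c,z)),1).tolist()) for a,c,bb in blobs(img,(4,180,120),(17,255,255),8) if abs(rk(plane(cam,c,z))[1])<50 and -300<rk(plane(cam,c,z))[0]<350]
E
python3 - <<'E'
from h import *
for i in (0,1):
    t=cv2.imread(f"pics/top{i}.png");s=cv2.imread(f"pics/side{i}.png")
    print("bob",bob(t));print("bt",bump(t,"top"));print("bs",bump(s,"side"))
    h=cv2.cvtColor(t,cv2.COLOR_BGR2HSV);print(h[231,166:202:4].tolist(),h[231:253:4,230].tolist())
E
```

```text
bob [(np.int32(142), [-270.4, 20.7]), (np.int32(131), [-237.0, 20.4]), (np.int32(134), [-205.3, 20.2]), (np.int32(81), [-141.6, 3.1]), (np.int32(139), [-269.8, -16.4]), (np.int32(127), [-237.3, -16.2]), (np.int32(129), [-205.2, -16.3]), (np.int32(343), [-40.4, -9.1]), (np.int32(208), [137.9, -16.8])]
bt [(np.int32(61), [229.8, 243.8], [227, 231, 6, 22], [-138.9, -2.7])]
bs [(np.int32(218), [274.7, 201.4], [265, 190, 20, 25], [-129.5, 5.5]), (np.int32(13), [247.3, 218.3], [244, 217, 8, 3], [-200.7, 20.3])]
[[25, 90, 248], [24, 90, 248], [19, 77, 163], [24, 90, 248], [24, 90, 248], [24, 88, 249], [120, 1, 249], [24, 88, 248], [24, 86, 249]] [[18, 179, 248], [18, 180, 248], [17, 181, 248], [17, 186, 246], [16, 190, 244], [14, 197, 242]]
bob [(np.int32(141), [-270.2, 20.5]), (np.int32(128), [-237.0, 20.4]), (np.int32(122), [-206.2, 21.2]), (np.int32(95), [-143.1, -0.4]), (np.int32(97), [-271.9, -13.1]), (np.int32(412), [-31.8, -9.5]), (np.int32(263), [142.3, -16.7])]
bt [(np.int32(58), [229.6, 243.9], [226, 231, 7, 22], [-139.3, -2.9])]
bs [(np.int32(138), [271.1, 199.6], [265, 191, 14, 18], [-129.5, 14.5]), (np.int32(9), [284.7, 198.9], [283, 198, 4, 3], [-111.2, -6.5]), (np.int32(18), [281.3, 211.9], [279, 210, 5, 5], [-146.6, -22.7]), (np.int32(12), [247.0, 218.4], [244, 218, 7, 2], [-201.3, 20.6])]
[[24, 88, 249], [24, 89, 249], [16, 77, 168], [24, 92, 249], [25, 90, 249], [24, 87, 249], [120, 1, 250], [24, 89, 248], [24, 87, 249]] [[18, 176, 249], [18, 178, 248], [17, 182, 248], [17, 183, 248], [16, 189, 246], [14, 198, 243]]
```

Call:
{"method": "apply_moves", "body": {"steps": [{"x": 0,"y": 0,"z": -0.08,"wx": 0,"wy": 0,"wz": 0,"jaw": 1},{"x": 0,"y": 0,"z": -0.135,"wx": 0,"wy": 0,"wz": 0,"jaw": 1},{"x": 0,"y": 0,"z": -0.16,"wx": 0,"wy": 0,"wz": 0,"jaw": 1},{"x": 0,"y": 0,"z": -0.163,"wx": 0,"wy": 0,"wz": 0,"jaw": 1},{"x": 0,"y": 0,"z": -0.115,"wx": 0,"wy": 0,"wz": 0,"jaw": 1},{"x": 0.05,"y": -0.15,"z": -0.115,"wx": 0,"wy": 0,"wz": 0,"jaw": 1},{"x": 0.12,"y": -0.34,"z": -0.115,"wx": 0,"wy": 0,"wz": 0,"jaw": 1},{"x": 0.19,"y": -0.53,"z": -0.115,"wx": 0,"wy": 0,"wz": 0,"jaw": 1},{"x": 0.26,"y": -0.73,"z": -0.115,"wx": 0,"wy": 0,"wz": 0,"jaw": 1},{"x": 0.33,"y": -0.88,"z": -0.115,"wx": 0,"wy": 0,"wz": 0,"jaw": 1}]}}

```text
time: 4.37
tcp_pos: [524.0, -6.9, 112.5]
orientation: [-180.0, 0.1, 86.5]
ft_force: [0.3, 0.1, 0.8]
opening: -0.1
grasp_force: 0.0
```

```bash
python3 - <<'E'
from h import *
for i in range(2):
    s=bot.get_state();t=bot.grab_frame("top");cv2.imwrite(f"pics/q{i}.png",t)
    print(round(s["time"],3),rk(s["tcp_pos"]),s["tcp_pos"],s["ft_force"].round(1));print([b for b in bob(t) if b[0]>60],bump(t,"top"))
E
```

```text
4.367 [-2.63827915 -8.20906934] [523.97084694  -6.857139   112.53089643] [0.3 0.1 0.8]
[(np.int32(134), [-186.7, 20.0]), (np.int32(126), [-154.6, 19.4]), (np.int32(128), [-122.8, 19.0]), (np.int32(141), [-230.4, -13.3]), (np.int32(134), [-186.4, -16.7]), (np.int32(128), [-154.8, -16.8]), (np.int32(122), [-123.0, -17.0]), (np.int32(170), [162.4, -16.0])] []
4.417 [ 1.51724083 -4.38401263] [527.5303646  -11.24203634 112.74809925] [ 3.2 -3.3  1.2]
[(np.int32(130), [-177.3, 19.7]), (np.int32(125), [-145.7, 19.3]), (np.int32(125), [-113.5, 19.5]), (np.int32(172), [-225.4, -12.5]), (np.int32(128), [-177.3, -16.8]), (np.int32(120), [-145.7, -16.7]), (np.int32(124), [-113.1, -17.1]), (np.int32(173), [170.2, -15.8])] []
```

```bash
cat > sim.py <<'E'
import numpy as np
from scipy.optimize import brentq
data=[(4.367,82.9),(4.417,91.9)];T=4.467
def run(tau,inc,off=0,err=0,wn=25,z=.5,log=0,k=150.,F0=-16.5,v0=0.,x0=6.):
    m=tau;a=.343
    X=lambda t:1e3*a*tau*(t-tau*(1-np.exp(-t/tau)))
    t0=np.mean([brentq(lambda t0:X(t-t0)-s,t-2,t-.05) for t,s in data])
    s=X(T-t0)/1e3+err/1e3;v=a*tau*(1-np.exp(-(T-t0)/tau))
    cum=F0+np.concatenate([[0],np.cumsum(inc)]);tt=np.arange(len(cum))/12
    p=(F0+x0+off)/1e3;pv=v0;dt=5e-4;mx=0;first=None;mingap=9;L=[];loss=0
    for i in range(int(tt[-1]/dt)):
        t=i*dt;r=(np.interp(t,tt,cum)+off)/1e3;j=min(int(t*12),len(inc)-1);rv=inc[j]*12/1e3
        pv+=dt*(wn*wn*(r-p)+2*z*wn*(rv-pv));p+=pv*dt
        b=-.135+s;c=max(0,b-p)
        f=0
        if c>0:
            f=max(0,k*c+1.5*(v-pv))
            if first is None: first=(round(t*12,1),round(s*1e3),round(v,3),round(v-pv,3))
        mx=max(mx,c);v+=dt*(a-v/m-f/m);s+=v*dt
        if log and i%int(1/12/dt)==0:L.append((round(p*1e3),round(b*1e3),round(c*1e3,1)))
    return round(t0,3),first,"maxc",round(mx*1e3,1),"end b",round(b*1e3),"c",round(c*1e3,1),"v",round(v,3),L
E
cat > pl.py <<'E'
from sim import *
inc=[22,27,25,23,21,19,17.5,17,16.5,16, 15,14,12.5,11,9.5,8,6,4,2,0]
print(np.cumsum(inc))
for tau in(.67,.8,.96,1.15,1.34):
    for off,err in((0,0),(4,-3),(-4,3)): print(tau,off,*run(tau,inc,off,err,log=(tau==.96 and off==0)))
E
python3 pl.py
```

```text
[ 22.   49.   74.   97.  118.  137.  154.5 171.5 188.  204.  219.  233.
 245.5 256.5 266.  274.  280.  284.  286.  286. ]
0.67 0 3.526 (17.5, 401, np.float64(0.223), np.float64(0.177)) maxc 12.0 end b 274 c 4.5 v -0.126 []
0.67 4 3.526 (17.9, 407, np.float64(0.224), np.float64(0.183)) maxc 12.7 end b 283 c 9.1 v -0.117 []
0.67 -4 3.526 (17.0, 395, np.float64(0.223), np.float64(0.158)) maxc 11.2 end b 266 c 0.2 v -0.098 []
0.8 0 3.554 (14.7, 382, np.float64(0.255), np.float64(0.146)) maxc 11.0 end b 267 c 0.0 v 0.018 []
0.8 4 3.554 (15.3, 391, np.float64(0.257), np.float64(0.157)) maxc 12.0 end b 269 c 0.0 v -0.016 []
0.8 -4 3.554 (14.1, 372, np.float64(0.254), np.float64(0.131)) maxc 10.2 end b 266 c 0.6 v 0.05 []
0.96 0 3.578 (12.2, 354, np.float64(0.284), np.float64(0.126)) maxc 11.2 end b 277 c 7.3 v 0.04 [(-10, -33, 0.0), (2, -16, 0.0), (31, 2, 0.0), (58, 20, 0.0), (81, 40, 0.0), (101, 60, 0.0), (120, 80, 0.0), (138, 101, 0.0), (155, 123, 0.0), (171, 145, 0.0), (187, 168, 0.0), (202, 191, 0.0), (216, 214, 0.0), (229, 236, np.float64(7.7)), (240, 251, np.float64(11.1)), (249, 256,
[... 232 characters left out ...]
 -4 3.578 (11.4, 340, np.float64(0.281), np.float64(0.114)) maxc 10.0 end b 274 c 8.6 v -0.012 []
1.15 0 3.596 (10.1, 324, np.float64(0.306), np.float64(0.118)) maxc 11.6 end b 279 c 9.6 v -0.039 []
1.15 4 3.596 (10.8, 338, np.float64(0.31), np.float64(0.133)) maxc 12.7 end b 284 c 10.7 v 0.012 []
1.15 -4 3.596 (9.4, 309, np.float64(0.301), np.float64(0.108)) maxc 10.4 end b 272 c 6.0 v -0.057 []
1.34 0 3.609 (8.8, 303, np.float64(0.319), np.float64(0.123)) maxc 12.8 end b 279 c 9.0 v -0.061 []
1.34 4 3.609 (9.5, 318, np.float64(0.325), np.float64(0.133)) maxc 13.9 end b 286 c 12.2 v -0.03 []
1.34 -4 3.609 (8.1, 288, np.float64(0.313), np.float64(0.112)) maxc 11.6 end b 271 c 5.2 v -0.057 []
```

```bash
cat > pl.py <<'E'
from sim import *
for inc in ([12,19,19,18,18,17.5,17.5,17,17,17, 16,15,13.5,12,10.5,9,7.5,6,4.5,3,1.5,0,0,0],
            [13,20,20,18,18,18,17.5,17,16.5,16, 15.5,14.5,13,11.5,10,8.5,7,5.5,4,2.5,1,0,0,0]):
  print(np.cumsum(inc))
  for tau in(.67,.8,.96,1.15,1.34):
    for off,err in((0,0),(4,-3),(-4,3)): print(tau,off,*run(tau,inc,off,err,log=(tau==.96 and off==0)))
E
python3 pl.py
```

```text
[ 12.   31.   50.   68.   86.  103.5 121.  138.  155.  172.  188.  203.
 216.5 228.5 239.  248.  255.5 261.5 266.  269.  270.5 270.5 270.5 270.5]
0.67 0 3.526 (15.3, 360, np.float64(0.221), np.float64(0.11)) maxc 7.7 end b 254 c 0.4 v -0.038 []
0.67 4 3.526 (16.0, 371, np.float64(0.222), np.float64(0.12)) maxc 8.5 end b 261 c 3.4 v -0.032 []
0.67 -4 3.526 (14.4, 348, np.float64(0.22), np.float64(0.095)) maxc 6.8 end b 249 c 0.0 v -0.014 []
0.8 0 3.554 (11.4, 313, np.float64(0.248), np.float64(0.068)) maxc 5.8 end b 256 c 1.8 v -0.004 []
0.8 4 3.554 (12.5, 333, np.float64(0.251), np.float64(0.089)) maxc 7.3 end b 258 c 0.1 v 0.013 []
0.8 -4 3.554 (9.8, 283, np.float64(0.243), np.float64(0.038)) maxc 3.9 end b 251 c 0.9 v -0.013 []
0.96 0 3.578 (7.6, 250, np.float64(0.262), np.float64(0.058)) maxc 4.8 end b 255 c 0.5 v -0.012 [(-11, -33, 0.0), (-6, -16, 0.0), (13, 2, 0.0), (34, 20, 0.0), (52, 40, 0.0), (69, 60, 0.0), (87, 80, 0.0), (104, 101, 0.0), (121, 123, np.float64(1.8)), (138, 143, np.float64(4.7)), (155, 158, np.float64(3.5)), (171, 172, np.float64(0.9)), (186, 186, 0.0), (200, 
[... 2655 characters left out ...]
16 []
0.96 -4 3.578 (6.8, 236, np.float64(0.257), np.float64(0.048)) maxc 5.3 end b 247 c 0.2 v -0.005 []
1.15 0 3.596 (6.1, 228, np.float64(0.276), np.float64(0.06)) maxc 7.3 end b 251 c 1.0 v -0.028 []
1.15 4 3.596 (7.3, 253, np.float64(0.286), np.float64(0.082)) maxc 7.9 end b 257 c 2.6 v -0.029 []
1.15 -4 3.596 (4.6, 196, np.float64(0.262), np.float64(0.053)) maxc 5.5 end b 247 c 0.7 v -0.007 []
1.34 0 3.609 (4.9, 206, np.float64(0.281), np.float64(0.067)) maxc 8.4 end b 252 c 1.7 v -0.034 []
1.34 4 3.609 (6.1, 232, np.float64(0.294), np.float64(0.078)) maxc 9.4 end b 259 c 4.2 v -0.031 []
1.34 -4 3.609 (1.2, 128, np.float64(0.234), np.float64(0.044)) maxc 6.1 end b 248 c 1.1 v -0.015 []
```

```bash
cat > pl.py <<'E'
from sim import *
for inc in ([17,21,20,19,18.5,18.5,18,17.5,17,16.5, 15.5,14,12.5,11,9.5,8,6.5,5,3.5,2,1,0,0,0,],):
  print(np.cumsum(inc))
  for tau in(.67,.8,.96,1.15,1.34):
    for off,err in((0,0),(4,-3),(-4,3)): print(tau,off,*run(tau,inc,off,err,log=(tau in(.96,1.34) and off<=0)))
E
python3 pl.py
```

```text
[ 17.   38.   58.   77.   95.5 114.  132.  149.5 166.5 183.  198.5 212.5
 225.  236.  245.5 253.5 260.  265.  268.5 270.5 271.5 271.5 271.5 271.5]
0.67 0 3.526 (15.9, 371, np.float64(0.222), np.float64(0.131)) maxc 9.1 end b 259 c 4.1 v -0.019 []
0.67 4 3.526 (16.5, 379, np.float64(0.223), np.float64(0.146)) maxc 9.8 end b 262 c 3.0 v 0.042 []
0.67 -4 3.526 (15.2, 362, np.float64(0.221), np.float64(0.12)) maxc 8.4 end b 252 c 1.2 v -0.038 []
0.8 0 3.554 (12.7, 340, np.float64(0.251), np.float64(0.106)) maxc 8.4 end b 254 c 0.0 v 0.004 []
0.8 4 3.554 (13.5, 353, np.float64(0.253), np.float64(0.122)) maxc 9.4 end b 258 c 0.0 v -0.026 []
0.8 -4 3.554 (11.9, 325, np.float64(0.249), np.float64(0.086)) maxc 7.3 end b 253 c 1.7 v 0.018 []
0.96 0 3.578 (9.7, 297, np.float64(0.273), np.float64(0.076)) maxc 7.2 end b 258 c 2.7 v -0.006 [(-10, -33, 0.0), (-2, -16, 0.0), (20, 2, 0.0), (42, 20, 0.0), (61, 40, 0.0), (79, 60, 0.0), (97, 80, 0.0), (115, 101, 0.0), (133, 123, 0.0), (150, 145, 0.0), (166, 168, np.float64(1.7)), (182, 188, np.float64(6.4)), (196, 202, np.float64(6.7)), (208, 211, np.fl
[... 2234 characters left out ...]
np.float64(0.28), np.float64(0.06)) maxc 7.8 end b 252 c 1.1 v -0.022 [(-14, -29, 0.0), (-6, -10, 0.0), (16, 10, 0.0), (38, 31, 0.0), (57, 53, 0.0), (75, 75, np.float64(0.7)), (93, 98, np.float64(5.0)), (111, 118, np.float64(6.7)), (129, 134, np.float64(5.3)), (146, 148, np.float64(2.2)), (162, 162, 0.0), (178, 177, 0.0), (192, 193, np.float64(1.7)), (204, 210, np.float64(5.4)), (215, 223, np.float64(7.6)), (225, 232, np.float64(7.3)), (233, 238, np.float64(5.0)), (239, 242, np.float64(2.6)), (244, 246, np.float64(1.9)), (248, 251, np.float64(3.1)), (250, 255, np.float64(5.3)), (251, 258, np.float64(6.5)), (251, 257, np.float64(6.0)), (251, 255, np.float64(3.9)), (251, 252, np.float64(1.3))]
```

Call:
{"method": "apply_moves", "body": {"steps": [{"x": 0.005,"y": -0.075,"z": -0.003,"wx": 0,"wy": 0,"wz": 0,"jaw": 1},{"x": 0.009,"y": -0.175,"z": -0.006,"wx": 0,"wy": 0,"wz": 0,"jaw": 1},{"x": 0.013,"y": -0.273,"z": -0.009,"wx": 0,"wy": 0,"wz": 0,"jaw": 1},{"x": 0.017,"y": -0.368,"z": -0.012,"wx": 0,"wy": 0,"wz": 0,"jaw": 1},{"x": 0.011,"y": -0.46,"z": -0.015,"wx": 0,"wy": 0,"wz": 0,"jaw": 1},{"x": 0.006,"y": -0.55,"z": -0.018,"wx": 0,"wy": 0,"wz": 0,"jaw": 1},{"x": 0,"y": -0.64,"z": -0.021,"wx": 0,"wy": 0,"wz": 0,"jaw": 1},{"x": -0.005,"y": -0.727,"z": -0.024,"wx": 0,"wy": 0,"wz": 0,"jaw": 1},{"x": -0.01,"y": -0.812,"z": -0.027,"wx": 0,"wy": 0,"wz": 0,"jaw": 1},{"x": -0.016,"y": -0.895,"z": -0.03,"wx": 0,"wy": 0,"wz": 0,"jaw": 1}]}}

```text
time: 5.3
tcp_pos: [520.4, -183.1, 106.3]
orientation: [-179.9, -0.0, 86.5]
ft_force: [0.5, -0.1, 0.1]
opening: 0.3
grasp_force: 0.2
```

```bash
cat > pl.py <<'E'
from sim import *
q=[15,20,19.6,19,18.4,18,18,17.4,17,16.6]
for inc in (q+[15.5,14,12.5,11,9.5,8,6.5,5,3.5,2,1,0,0,0],q+[16,15,13.5,12,10.5,9,7.5,6,4.5,3,1.5,0,0,0]):
  for tau in(.67,.8,.96,1.15,1.34):
    for off,err in((0,0),(4,-3),(-4,3)): print(tau,off,*run(tau,inc,off,err,log=0), run(tau,inc[:10],off,err)[5:])
E
python3 pl.py
python3 - <<'E'
from plant import bot
s=bot.get_state();print(s["time"],s["tcp_pos"],s["ft_force"],s["ft_torque"],s["joint_vel"])
E
```

```text
0.67 0 3.526 (15.5, 364, np.float64(0.222), np.float64(0.127)) maxc 8.7 end b 254 c 2.5 v -0.038 [] (130, 'c', 0.0, 'v', np.float64(0.214), [])
0.67 4 3.526 (16.1, 373, np.float64(0.222), np.float64(0.136)) maxc 9.4 end b 259 c 4.3 v 0.006 [] (127, 'c', 0.0, 'v', np.float64(0.214), [])
0.67 -4 3.526 (14.8, 354, np.float64(0.221), np.float64(0.112)) maxc 7.8 end b 247 c 0.0 v -0.025 [] (133, 'c', 0.0, 'v', np.float64(0.214), [])
0.8 0 3.554 (12.3, 331, np.float64(0.25), np.float64(0.096)) maxc 7.8 end b 251 c 0.5 v 0.022 [] (149, 'c', 0.0, 'v', np.float64(0.243), [])
0.8 4 3.554 (13.1, 344, np.float64(0.252), np.float64(0.11)) maxc 8.9 end b 253 c 0.0 v -0.009 [] (146, 'c', 0.0, 'v', np.float64(0.243), [])
0.8 -4 3.554 (11.3, 313, np.float64(0.247), np.float64(0.075)) maxc 6.5 end b 249 c 2.3 v 0.003 [] (152, 'c', 0.0, 'v', np.float64(0.243), [])
0.96 0 3.578 (9.0, 281, np.float64(0.27), np.float64(0.068)) maxc 6.1 end b 253 c 1.9 v -0.013 [] (167, 'c', np.float64(4.7), 'v', np.float64(0.235), [])
0.96 4 3.578 (10.2, 304, np.float64(0.275), np.float64(0.082)) maxc 8.0 end b 258 c 2.8 
[... 2837 characters left out ...]
158, 'c', 0.0, 'v', np.float64(0.179), [])
1.34 0 3.609 (5.5, 220, np.float64(0.287), np.float64(0.071)) maxc 8.6 end b 264 c 2.9 v -0.042 [] (163, 'c', np.float64(0.2), 'v', np.float64(0.156), [])
1.34 4 3.609 (6.6, 243, np.float64(0.299), np.float64(0.083)) maxc 9.2 end b 270 c 4.8 v -0.031 [] (171, 'c', np.float64(4.9), 'v', np.float64(0.134), [])
1.34 -4 3.609 (4.1, 191, np.float64(0.272), np.float64(0.053)) maxc 7.2 end b 258 c 1.2 v -0.027 [] (158, 'c', 0.0, 'v', np.float64(0.198), [])
5.3 [ 520.35412071 -183.07719164  106.2526055 ] [ 0.53985205 -0.10295449  0.08123478] [-0.04980754 -0.08903164  0.01006247] [-19.93687927   4.45370406  -6.28682077  -0.03888532   1.4657258
 -19.84488176]
```

Call:
{"method": "apply_moves", "body": {"steps": [{"x": -0.005,"y": -0.08,"z": -0.003,"wx": 0,"wy": 0,"wz": 0,"jaw": 1},{"x": -0.01,"y": -0.155,"z": -0.005,"wx": 0,"wy": 0,"wz": 0,"jaw": 1},{"x": -0.014,"y": -0.222,"z": -0.008,"wx": 0,"wy": 0,"wz": 0,"jaw": 1},{"x": -0.018,"y": -0.282,"z": -0.01,"wx": 0,"wy": 0,"wz": 0,"jaw": 1},{"x": -0.021,"y": -0.334,"z": -0.012,"wx": 0,"wy": 0,"wz": 0,"jaw": 1},{"x": -0.024,"y": -0.379,"z": -0.013,"wx": 0,"wy": 0,"wz": 0,"jaw": 1},{"x": -0.026,"y": -0.417,"z": -0.015,"wx": 0,"wy": 0,"wz": 0,"jaw": 1},{"x": -0.028,"y": -0.447,"z": -0.016,"wx": 0,"wy": 0,"wz": 0,"jaw": 1},{"x": -0.029,"y": -0.469,"z": -0.016,"wx": 0,"wy": 0,"wz": 0,"jaw": 1},{"x": -0.03,"y": -0.484,"z": -0.017,"wx": 0,"wy": 0,"wz": 0,"jaw": 1}]}}

```text
time: 6.13
tcp_pos: [515.0, -280.2, 102.9]
orientation: [180.0, -0.0, 86.5]
ft_force: [0.2, -0.2, -0.1]
opening: 0.1
grasp_force: 0.2
```

Call:
{"method": "apply_moves", "body": {"steps": [{"x": 0,"y": -0.008,"z": 0,"wx": 0,"wy": 0,"wz": 0,"jaw": 1},{"x": 0,"y": -0.01,"z": 0,"wx": 0,"wy": 0,"wz": 0,"jaw": 1},{"x": 0,"y": -0.01,"z": 0,"wx": 0,"wy": 0,"wz": 0,"jaw": 1},{"x": 0,"y": -0.01,"z": 0,"wx": 0,"wy": 0,"wz": 0,"jaw": 1},{"x": 0,"y": -0.01,"z": 0,"wx": 0,"wy": 0,"wz": 0,"jaw": 1},{"x": 0,"y": -0.01,"z": 0,"wx": 0,"wy": 0,"wz": 0,"jaw": 1},{"x": 0,"y": -0.01,"z": 0,"wx": 0,"wy": 0,"wz": 0,"jaw": 1},{"x": 0,"y": -0.01,"z": 0,"wx": 0,"wy": 0,"wz": 0,"jaw": 1},{"x": 0,"y": -0.01,"z": 0,"wx": 0,"wy": 0,"wz": 0,"jaw": 1},{"x": 0,"y": -0.01,"z": 0,"wx": 0,"wy": 0,"wz": 0,"jaw": 1}]}}

```text
time: 6.97
tcp_pos: [515.1, -281.8, 103.0]
orientation: [180.0, 0.0, 86.5]
ft_force: [0.4, 0.2, 0.1]
opening: -0.1
grasp_force: 0.1
```

```bash
python3 - <<'E'
from h import *
s=bot.get_state();t=bot.grab_frame("top");a=bot.grab_frame("side")
print(s["time"],rk(s["tcp_pos"]),s["tcp_pos"],s["ft_force"]);print(bob(t),bump(t,"top"))
cv2.imwrite("pics/p2.png",np.hstack([cv2.resize(a[90:250,230:430],(400,320)),cv2.resize(t[170:330,250:450],(400,320))]))
E
```

```text
6.9667 [2.72330695e+02 6.24600912e-03] [ 515.09551256 -281.79734172  102.973456  ] [0.35368216 0.19117017 0.1179879 ]
[(np.int32(132), [124.1, 18.3]), (np.int32(132), [155.9, 17.9]), (np.int32(137), [186.8, 17.8]), (np.int32(42), [-264.3, -13.9]), (np.int32(206), [-212.1, -12.0]), (np.int32(453), [-56.9, -9.7]), (np.int32(130), [123.7, -18.4]), (np.int32(134), [154.8, -18.6]), (np.int32(132), [187.0, -18.3])] [(np.int32(74), [418.2, 247.5], [417, 236, 4, 23], [259.7, 0.7])]
```

View pics/p2.png

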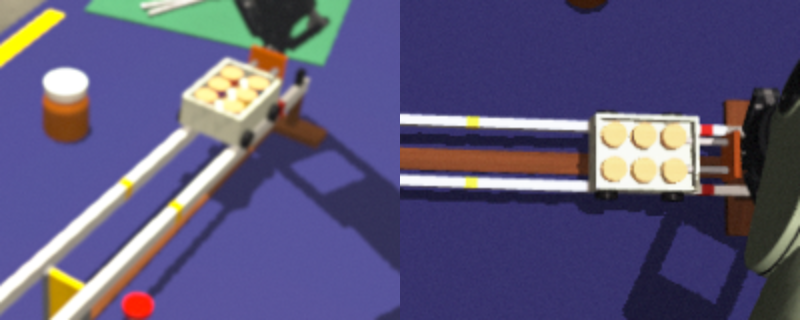

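The crop shows the carriage stopped behind the fingers with its front edge short of the red bands (bands at (708,130)/(708,189), tray front at 698). The red pad has moved down.

Call:
{"method": "apply_moves", "body": {"steps": [{"x": 0,"y": 0,"z": 0,"wx": 0,"wy": 0,"wz": 0,"jaw": 1},{"x": 0,"y": 0,"z": 0,"wx": 0,"wy": 0,"wz": 0,"jaw": 1},{"x": 0,"y": 0,"z": 0,"wx": 0,"wy": 0,"wz": 0,"jaw": 1},{"x": 0,"y": 0,"z": 0,"wx": 0,"wy": 0,"wz": 0,"jaw": 1},{"x": 0,"y": 0,"z": 0,"wx": 0,"wy": 0,"wz": 0,"jaw": 1},{"x": 0,"y": 0,"z": 0,"wx": 0,"wy": 0,"wz": 0,"jaw": 1},{"x": 0,"y": 0,"z": 0,"wx": 0,"wy": 0,"wz": 0,"jaw": 1},{"x": 0,"y": 0,"z": 0,"wx": 0,"wy": 0,"wz": 0,"jaw": 1},{"x": 0,"y": 0,"z": 0,"wx": 0,"wy": 0,"wz": 0,"jaw": 1},{"x": 0,"y": 0,"z": 0,"wx": 0,"wy": 0,"wz": 0,"jaw": 1}]}}

```text
time: 7.9
tcp_pos: [515.1, -281.8, 103.0]
orientation: [180.0, 0.0, 86.5]
ft_force: [-0.7, 0.0, -0.7]
opening: -0.2
grasp_force: 0.2
```

Call:
{"method": "apply_moves", "body": {"steps": [{"x": 0,"y": 0,"z": 0,"wx": 0,"wy": 0,"wz": 0,"jaw": 1},{"x": 0,"y": 0,"z": 0,"wx": 0,"wy": 0,"wz": 0,"jaw": 1},{"x": 0,"y": 0,"z": 0,"wx": 0,"wy": 0,"wz": 0,"jaw": 1},{"x": 0,"y": 0,"z": 0,"wx": 0,"wy": 0,"wz": 0,"jaw": 1},{"x": 0,"y": 0,"z": 0,"wx": 0,"wy": 0,"wz": 0,"jaw": 1},{"x": 0,"y": 0,"z": 0,"wx": 0,"wy": 0,"wz": 0,"jaw": 1},{"x": 0,"y": 0,"z": 0,"wx": 0,"wy": 0,"wz": 0,"jaw": 1},{"x": 0,"y": 0,"z": 0,"wx": 0,"wy": 0,"wz": 0,"jaw": 1},{"x": 0,"y": 0,"z": 0,"wx": 0,"wy": 0,"wz": 0,"jaw": 1},{"x": 0,"y": 0,"z": 0,"wx": 0,"wy": 0,"wz": 0,"jaw": 1}]}}

```text
time: 8.73
tcp_pos: [515.1, -281.8, 102.9]
orientation: [180.0, 0.0, 86.5]
ft_force: [0.6, -0.7, 0.3]
opening: -0.1
grasp_force: 0.2
```

```bash
python3 - <<'E'
from h import *
ref=None
for i in range(36):
    s=bot.get_state()
    if i%6==0:
        t=bot.grab_frame("top");print(round(s["time"],2),[b[1] for b in bob(t) if b[0]>110 and 100<b[1][0]<200 and b[1][1]>0],s["ft_force"].round(1))
    else:
        a=bot.grab_frame("side")
h=cv2.cvtColor(a,cv2.COLOR_BGR2HSV).astype(int)
m=((h[...,0]<4)|(h[...,0]>172))&(h[...,1]>110)&(h[...,2]>100);m=m[225:260,285:315];ys,xs=np.nonzero(m)
p=[xs.mean()+285,ys.mean()+225];o,d=ray("side",p)
k=(459-o[0])/d[0];print("pad px",p,[ (plane("side",p,z)).round(1).tolist() for z in(100,105,142)])
E
```

```text
8.73 [[124.5, 18.1], [155.7, 18.1], [187.0, 17.6]] [ 0.6 -0.7  0.3]
9.03 [[124.5, 18.1], [155.9, 18.1], [187.0, 17.6]] [0.3 0.2 0.5]
9.33 [[124.5, 18.1], [155.7, 18.1], [187.0, 17.6]] [ 0.3  0.6 -0.1]
9.63 [[124.7, 18.1], [155.7, 17.9], [187.0, 17.6]] [-0.2 -0.3 -0.4]
9.93 [[124.7, 18.1], [155.9, 17.9], [187.0, 17.9]] [ 0.   0.6 -0.1]
10.23 [[124.5, 18.1], [155.7, 18.1], [187.0, 17.6]] [-0.1 -0.8  0.1]
pad px [np.float64(298.5742574257426), np.float64(243.22772277227722)] [[458.7, 171.0, 100.0], [456.7, 175.1, 105.0], [441.9, 204.9, 142.0]]
```

The carriage has stayed still within 0.3 mm for 2 s, and the pad is about 40 mm lower than before, so the gate is fully down. Now I lower the carriage gently.

Call:
{"method": "apply_moves", "body": {"steps": [{"x": 0,"y": 0,"z": 0,"wx": 0,"wy": 0,"wz": 0,"jaw": 1},{"x": 0,"y": 0,"z": 0,"wx": 0,"wy": 0,"wz": 0,"jaw": 1},{"x": 0,"y": 0,"z": 0,"wx": 0,"wy": 0,"wz": 0,"jaw": 1},{"x": 0,"y": -0.005,"z": 0,"wx": 0,"wy": 0,"wz": 0,"jaw": 1},{"x": -0.001,"y": -0.015,"z": 0,"wx": 0,"wy": 0,"wz": 0,"jaw": 1},{"x": -0.002,"y": -0.03,"z": 0,"wx": 0,"wy": 0,"wz": 0,"jaw": 1},{"x": -0.003,"y": -0.047,"z": 0,"wx": 0,"wy": 0,"wz": 0,"jaw": 1},{"x": -0.004,"y": -0.065,"z": 0,"wx": 0,"wy": 0,"wz": 0,"jaw": 1},{"x": -0.005,"y": -0.082,"z": 0,"wx": 0,"wy": 0,"wz": 0,"jaw": 1},{"x": -0.006,"y": -0.1,"z": 0,"wx": 0,"wy": 0,"wz": 0,"jaw": 1}]}}

```text
time: 11.37
tcp_pos: [513.7, -302.3, 102.8]
orientation: [-180.0, 0.0, 86.5]
ft_force: [-0.3, 0.2, 0.8]
opening: 0.2
grasp_force: 0.2
```

Call:
{"method": "apply_moves", "body": {"steps": [{"x": -0.001,"y": -0.017,"z": 0,"wx": 0,"wy": 0,"wz": 0,"jaw": 1},{"x": -0.002,"y": -0.035,"z": 0,"wx": 0,"wy": 0,"wz": 0,"jaw": 1},{"x": -0.003,"y": -0.052,"z": 0,"wx": 0,"wy": 0,"wz": 0,"jaw": 1},{"x": -0.004,"y": -0.07,"z": 0,"wx": 0,"wy": 0,"wz": 0,"jaw": 1},{"x": -0.005,"y": -0.087,"z": 0,"wx": 0,"wy": 0,"wz": 0,"jaw": 1},{"x": -0.006,"y": -0.105,"z": 0,"wx": 0,"wy": 0,"wz": 0,"jaw": 1},{"x": -0.007,"y": -0.122,"z": 0,"wx": 0,"wy": 0,"wz": 0,"jaw": 1},{"x": -0.008,"y": -0.14,"z": 0,"wx": 0,"wy": 0,"wz": 0,"jaw": 1},{"x": -0.01,"y": -0.157,"z": 0,"wx": 0,"wy": 0,"wz": 0,"jaw": 1},{"x": -0.011,"y": -0.175,"z": 0,"wx": 0,"wy": 0,"wz": 0,"jaw": 1}]}}

```text
time: 12.2
tcp_pos: [511.6, -337.2, 102.9]
orientation: [180.0, 0.0, 86.5]
ft_force: [-0.2, -0.1, -0.5]
opening: -0.3
grasp_force: 0.1
```

Call:
{"method": "apply_moves", "body": {"steps": [{"x": -0.001,"y": -0.015,"z": 0,"wx": 0,"wy": 0,"wz": 0,"jaw": 1},{"x": -0.002,"y": -0.027,"z": 0,"wx": 0,"wy": 0,"wz": 0,"jaw": 1},{"x": -0.002,"y": -0.037,"z": 0,"wx": 0,"wy": 0,"wz": 0,"jaw": 1},{"x": -0.003,"y": -0.045,"z": 0,"wx": 0,"wy": 0,"wz": 0,"jaw": 1},{"x": -0.003,"y": -0.05,"z": 0,"wx": 0,"wy": 0,"wz": 0,"jaw": 1},{"x": -0.003,"y": -0.055,"z": 0,"wx": 0,"wy": 0,"wz": 0,"jaw": 1},{"x": -0.004,"y": -0.06,"z": 0,"wx": 0,"wy": 0,"wz": 0,"jaw": 1},{"x": -0.004,"y": -0.065,"z": 0,"wx": 0,"wy": 0,"wz": 0,"jaw": 1},{"x": -0.004,"y": -0.07,"z": 0,"wx": 0,"wy": 0,"wz": 0,"jaw": 1},{"x": -0.005,"y": -0.075,"z": 0,"wx": 0,"wy": 0,"wz": 0,"jaw": 1}]}}

```text
time: 13.03
tcp_pos: [510.7, -351.9, 103.0]
orientation: [180.0, 0.0, 86.5]
ft_force: [0.3, -0.3, -0.7]
opening: 0.0
grasp_force: 0.2
```

Call:
{"method": "apply_moves", "body": {"steps": [{"x": 0,"y": -0.005,"z": 0,"wx": 0,"wy": 0,"wz": 0,"jaw": 1},{"x": 0,"y": -0.01,"z": 0,"wx": 0,"wy": 0,"wz": 0,"jaw": 1},{"x": -0.001,"y": -0.015,"z": 0,"wx": 0,"wy": 0,"wz": 0,"jaw": 1},{"x": -0.001,"y": -0.02,"z": 0,"wx": 0,"wy": 0,"wz": 0,"jaw": 1},{"x": -0.001,"y": -0.025,"z": 0,"wx": 0,"wy": 0,"wz": 0,"jaw": 1},{"x": -0.002,"y": -0.03,"z": 0,"wx": 0,"wy": 0,"wz": 0,"jaw": 1},{"x": -0.002,"y": -0.035,"z": 0,"wx": 0,"wy": 0,"wz": 0,"jaw": 1},{"x": -0.002,"y": -0.04,"z": 0,"wx": 0,"wy": 0,"wz": 0,"jaw": 1},{"x": -0.003,"y": -0.045,"z": 0,"wx": 0,"wy": 0,"wz": 0,"jaw": 1},{"x": -0.003,"y": -0.05,"z": 0,"wx": 0,"wy": 0,"wz": 0,"jaw": 1}]}}

```text
time: 13.87
tcp_pos: [510.0, -361.9, 102.9]
orientation: [180.0, -0.0, 86.5]
ft_force: [0.8, 0.2, 0.2]
opening: 0.0
grasp_force: 0.0
```

```bash
python3 - <<'E'
from h import *
s=bot.get_state();t=bot.grab_frame("top")
print(s["time"],rk(s["tcp_pos"]),s["ft_force"]);print([b for b in bob(t) if b[1][0]>100],bump(t,"top"))
E
```

```text
13.8667 [ 3.52587407e+02 -8.20360810e-02] [0.83538171 0.15474503 0.2335664 ]
[(np.int32(132), [197.0, 17.3]), (np.int32(126), [228.2, 17.6]), (np.int32(132), [259.8, 18.0]), (np.int32(397), [228.4, -18.4]), (np.int32(125), [114.9, -17.8])] [(np.int32(72), [452.5, 247.6], [451, 237, 4, 23], [335.7, 2.0])]
```

Call:
{"method": "apply_moves", "body": {"steps": [{"x": 0,"y": -0.005,"z": 0,"wx": 0,"wy": 0,"wz": 0,"jaw": 1},{"x": 0,"y": -0.01,"z": 0,"wx": 0,"wy": 0,"wz": 0,"jaw": 1},{"x": -0.001,"y": -0.015,"z": 0,"wx": 0,"wy": 0,"wz": 0,"jaw": 1},{"x": -0.001,"y": -0.02,"z": 0,"wx": 0,"wy": 0,"wz": 0,"jaw": 1},{"x": -0.001,"y": -0.025,"z": 0,"wx": 0,"wy": 0,"wz": 0,"jaw": 1},{"x": -0.002,"y": -0.03,"z": 0,"wx": 0,"wy": 0,"wz": 0,"jaw": 1},{"x": -0.002,"y": -0.035,"z": 0,"wx": 0,"wy": 0,"wz": 0,"jaw": 1},{"x": -0.002,"y": -0.04,"z": 0,"wx": 0,"wy": 0,"wz": 0,"jaw": 1},{"x": -0.003,"y": -0.045,"z": 0,"wx": 0,"wy": 0,"wz": 0,"jaw": 1},{"x": -0.003,"y": -0.05,"z": 0,"wx": 0,"wy": 0,"wz": 0,"jaw": 1}]}}

```text
time: 14.75
tcp_pos: [509.4, -371.9, 102.9]
orientation: [180.0, 0.0, 86.5]
ft_force: [-0.4, -0.2, -0.0]
opening: 0.3
grasp_force: 0.0
```

```bash
python3 - <<'E'
from h import *
s=bot.get_state();t=bot.grab_frame("top");a=bot.grab_frame("side")
print(s["time"],rk(s["tcp_pos"]),s["ft_force"]);print([b for b in bob(t) if b[1][0]>100],bump(t,"top"))
cv2.imwrite("pics/p3.png",np.hstack([cv2.resize(a[80:200,280:430],(400,320)),cv2.resize(t[190:310,350:500],(400,320))]))
E
```

```text
14.75 [ 3.62628500e+02 -8.82080739e-02] [-0.4067902  -0.24474074 -0.04004255]
[(np.int32(131), [197.0, 17.3]), (np.int32(259), [244.5, 17.8]), (np.int32(395), [228.4, -18.4]), (np.int32(130), [116.6, -17.5])] [(np.int32(66), [452.3, 247.2], [451, 236, 4, 24], [335.3, 2.9])]
```

View pics/p3.png

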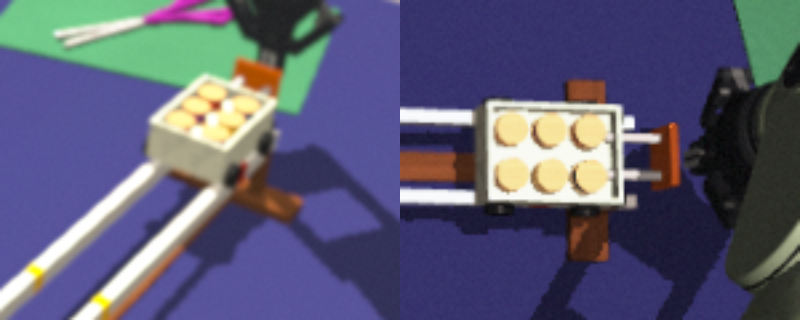

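The carriage rests against the posts: its position did not change between the two looks. There is a clear gap between the bumper plate (~678) and the fingers (~695), so I withdraw.

Call:
{"method": "apply_moves", "body": {"steps": [{"x": 0,"y": -0.03,"z": 0,"wx": 0,"wy": 0,"wz": 0,"jaw": 1},{"x": -0.005,"y": -0.08,"z": 0,"wx": 0,"wy": 0,"wz": 0,"jaw": 1},{"x": -0.01,"y": -0.15,"z": 0,"wx": 0,"wy": 0,"wz": 0,"jaw": 1},{"x": -0.015,"y": -0.23,"z": 0.02,"wx": 0,"wy": 0,"wz": 0,"jaw": 1},{"x": -0.02,"y": -0.3,"z": 0.1,"wx": 0,"wy": 0,"wz": 0,"jaw": 1},{"x": -0.02,"y": -0.35,"z": 0.2,"wx": 0,"wy": 0,"wz": 0,"jaw": 1},{"x": -0.02,"y": -0.38,"z": 0.3,"wx": 0,"wy": 0,"wz": 0,"jaw": 1},{"x": -0.02,"y": -0.4,"z": 0.37,"wx": 0,"wy": 0,"wz": 0,"jaw": 1},{"x": -0.02,"y": -0.4,"z": 0.4,"wx": 0,"wy": 0,"wz": 0,"jaw": 1},{"x": -0.02,"y": -0.4,"z": 0.4,"wx": 0,"wy": 0,"wz": 0,"jaw": 1}]}}

```text
time: 15.68
tcp_pos: [505.7, -453.5, 184.5]
orientation: [179.8, 0.1, 86.4]
ft_force: [-0.5, 1.6, 0.8]
opening: -0.4
grasp_force: 0.0
```

```bash
python3 - <<'E'
from h import *
t=bot.grab_frame("top");s=bot.get_state()
print(s["time"],s["tcp_pos"]);print([b for b in bob(t) if b[1][0]>100],bump(t,"top"))
print(bot.sign_off())
E
```

```text
15.7333 [ 505.26456666 -452.55098812  183.05962424]
[(np.int32(132), [197.0, 17.3]), (np.int32(258), [244.5, 17.8]), (np.int32(396), [228.2, -18.4]), (np.int32(124), [119.1, -17.7])] [(np.int32(75), [452.2, 248.6], [451, 236, 4, 24], [334.9, -0.1])]
the job is handed in; nothing more can be done
None
```

The job is handed in at 15.7 s: the gate is fully down, and the carriage was caught, held over 2 s about 27 mm short of the red bands, and let down against the end posts, where it sits untouched. The moment of contact and the bumper's compression during the catch were simulated (past yellow, under 10 mm), not measured.

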